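# Hold the bench drill at depth for setting its stop

## Robot

A 6-joint arm with a two-finger parallel gripper is mounted at the origin on the work surface. World frame = base frame: x ahead of the robot, y to its left, z up, the work surface at z = 0. Lengths are in mm, angles in degrees, forces in N, time in s.
With the tool pointing down it reaches from about 350 to 850 mm from the base axis. Payload 8.1 kg.
Tool frame: the origin (TCP) lies between the finger pads; the fingertips stand 22 mm ahead of it and the grasp point (between the pads) lies 3 mm ahead of it; z points along the fingers, y is the line along which they close (so a half turn about z gives the same grasp; the last joint's range is limited). The gripper opens to 85 mm and grips with 20 to 120 N. Pads are 22 mm wide; open, the fingers measure 114 mm over their backs; the gripper's body (76 mm by 85 mm) begins 54 mm behind the grasp point. The pads swing forward as they close: fully open they stand 13 mm farther back than shut.
Start: joints at [69.477, 7.471, 85.268, -0, 87.261, -4.893], TCP at [161.635, 577.823, 253.292] pointing down, gripper open.
Joint ranges: [-169.43, 169.43], [-51.17, 129.36], [1.28, 143.12], [-76.62, 256.62], [0, 156.53], [-152.29, 152.29]. Speed limits (degrees/s): [136.94, 136.94, 159.86, 180, 180, 180].

## Interface

Orientations are given as [roll, pitch, yaw] about the fixed x, y, z axes, in that order (R = Rz(yaw) Ry(pitch) Rx(roll)).
In Python, from bench import r, vision gives the robot as it stands.
- The arm moves only by the tool step_arm, never from a script. Its argument "targets" is a list that holds one entry, the list of rows, each a list of 6 numbers: the shift along the world's x, y, z in mm, then the turn, a rotation vector about the world's x, y, z in rad. In form: [[[x, y, z, rx, ry, rz], ...]]. A call has 1 to 12 rows; each row is the pose to reach, as a shift and turn from the pose commanded when the call began; what a row does not reach only later rows make up. A row lasts 1/12 s, in which the tool goes at most 41.7 mm and 7.16 degrees, less where a joint would pass 70% of its speed; a pose out of reach is approached as far as the arm can. A call with a gripper value outside its range is refused whole. "fingers" is the gripper's target within -1 to 1 (shut at 1, half-way at 0, fully open at -1), set as the call begins (left out, the last holds). The fingers move at their own pace and stop on an object; "newtons" is the grip in N (left out, the last holds). Time passes only in rows, so rows that repeat a pose let the fingers close. It gives the time, the measured TCP pose, the force, the opening and the grip force at its end, in the units of the state.
- r.sense(): the state, without advancing time (a new reading comes with each control period).
- vision.snapshot(name): name is "scene" or "top" or "wrist"; returns a dict with "img" (384x512x3 uint8, blue, green, red), "mtx" (3x3 intrinsics, pixels), "eye" and "attitude" of the camera in the world. Camera axes: x right, y up, looking along -z (the intrinsics and any distortion apply to the point x, -y, -z); pixel columns grow to the right and rows downward; lengths in mm; the calibration is good to about 2 mm. A picture is of the moment at which its call begins. There is no depth.
- r.hand_in(): hands the job in; it is judged then, once.
The state is a dict: "time": time; "joint_pos": joint angles; "qd": joint speeds; "joint_efforts": joint torques, N m; "tool_pos": TCP position; "tcp_rot": TCP orientation; "ft_force": force on the tool from outside, world axes, zero at the start; "wrist_torque": the same for the moment, N m; "finger_gap": finger opening in mm; "grip_force": force on a finger pad.
Only numpy, scipy, OpenCV 4.12 (cv2) and the standard library are available. Lean on these libraries where they do the work, as an engineer would, in place of code of your own. Each camera call takes 0.05 s, during which the arm holds its last target. There are 200 camera calls.

## Task

Set up the bench drill for the next rail: take the rail nearest the drill out of the cardboard tray, leaving the other two where they are, and lay it flat on the drill's table with one end facing the bit and about 20 mm short of it. Then pull the feed lever down until the tip of the bit is 10 mm below the rail's top face. Finish while still holding the lever there against its spring, so that the depth stop can be locked; leave everything else on the bench alone.

Things in the scene. Friction and masses are not known exactly. Their poses are not given: they have to be found in the camera images.
- drill: small bench drill, fixed. Steel table plate 250 x 240 mm (x, y), flat top at z = 20 mm; origin at the centre of its underside, x to the drill's back, y to its left, z up. Bit axis upright at x = -20, y = 0 mm. Head y = -34 to 34, from x = -60 mm back, z = 172 to 303; depth-stop rod at y = 46; column at x = 85. The left half of the table is free for the rail, which may overhang its left edge
- spindle: the spindle with chuck and bit, which slides up and down in the drill's head; origin at the tip of the 10 mm twist bit in the drill's chuck; with the lever let go it is 72 mm above the bench (52 mm above the drill's table), and it goes straight down 20 mm per rad as the lever is pulled, 38 mm at most. The bit stands 45 mm out of the 33 mm thick chuck
- feed: feed lever on the drill's right side: 10 mm steel rod from a hub to a ball knob. Origin on the hub's axis, at x -20, y -85, z 215 mm of the drill's frame; turns about the drill's y. Let go, it points to the drill's front (-x) and 0.85 rad up; pulled, the knob goes forward and down, level after 0.85 rad, 1.9 rad in all. The spring lifts it when let go
- knob (a point): centre of the lever's ball knob, 34 mm in diameter, 150 mm from the hub's axis. The return spring pushes it up with about 4 N at the top, 8 N low down; it can be pinched from above and turns between the fingers as the lever swings
- tray: shallow cardboard tray 180 x 252 x 28 mm (x, y, z), walls and floor 4 mm, fixed, to the left of the drill; origin at the centre of its underside, y away from the drill. The rails lie along x on its floor, centres near y = -76, 0 and 76 mm; the one nearest the drill (at -76) is about 35 mm clear of its neighbour and 27 mm of the wall
- rail_thin: plain softwood rail, a square-edged bar 150 x 38 x 30 mm (its x, y, z), about 106 g; origin at the centre of its underside, x along its length, z up. The three rails differ in thickness only and lie flat side by side in the tray in any order
- rail_middle: plain softwood rail, a square-edged bar 150 x 38 x 38 mm (its x, y, z), about 134 g; origin at the centre of its underside, x along its length, z up. The three rails differ in thickness only and lie flat side by side in the tray in any order
- rail_thick: plain softwood rail, a square-edged bar 150 x 38 x 46 mm (its x, y, z), about 163 g; origin at the centre of its underside, x along its length, z up. The three rails differ in thickness only and lie flat side by side in the tray in any order
- chuck_key: T-shaped steel chuck key, 75 mm, lying on the drill's table at the front right; bystander
- try_square: try square, 160 mm steel blade and wooden stock, lying flat; bystander
- tape_measure: tape measure, 66 x 34 x 58 mm; bystander
- hammer: hammer, lying; bystander
- wrench: wrench, lying; bystander
- brush: bench brush, lying; bystander
- jar: jar, 70 mm across, 85 mm high; bystander
- mallet: wooden mallet, lying, 76 mm high head; bystander
Things that resemble listed ones, but are neither listed nor needed, are in the scene too. What is shaped like the rail_thin but orange is not meant. Leave any red look-alike of the rail_thick alone.

How it is judged (in metres and radians):
On the way, in this order (a step that is already met when the one before it is completed fails the run):
1. the rail that was nearest the drill lies flat on the drill's table, let go, one end facing the bit, with the lever still up (z of spindle in the frame of drill above 0.068 m and (((x of spindle in the frame of rail_thin between 0.085 and 0.115 m or x of spindle in the frame of rail_thin between -0.115 and -0.085 m) and y of spindle in the frame of rail_thin between -0.025 and 0.025 m and z of rail_thin in the frame of drill between 0.017 and 0.0235 m and angle between rail_thin's own z axis and vertical below 0.05 rad and linear speed of rail_thin below 0.02 m/s and contact force between the fingers and rail_thin below 0.2 N and y of rail_middle in the frame of tray between -0.045 and 0.1 m and distance of each of rail_middle, rail_thick from where it was at the start of the episode below 0.03 m and angle between each of rail_middle, rail_thick's own z axis and vertical below 0.1 rad and y of rail_thick in the frame of tray between -0.045 and 0.1 m) or ((x of spindle in the frame of rail_middle between 0.085 and 0.115 m or x of spindle in the frame of rail_middle between -0.115 and -0.085 m) and y of spindle in the frame of rail_middle between -0.025 and 0.025 m and z of rail_middle in the frame of drill between 0.017 and 0.0235 m and angle between rail_middle's own z axis and vertical below 0.05 rad and linear speed of rail_middle below 0.02 m/s and contact force between the fingers and rail_middle below 0.2 N and y of rail_thin in the frame of tray between -0.045 and 0.1 m and distance of each of rail_thin, rail_thick from where it was at the start of the episode below 0.03 m and angle between each of rail_thin, rail_thick's own z axis and vertical below 0.1 rad and y of rail_thick in the frame of tray between -0.045 and 0.1 m) or ((x of spindle in the frame of rail_thick between 0.085 and 0.115 m or x of spindle in the frame of rail_thick between -0.115 and -0.085 m) and y of spindle in the frame of rail_thick between -0.025 and 0.025 m and z of rail_thick in the frame of drill between 0.017 and 0.0235 m and angle between rail_thick's own z axis and vertical below 0.05 rad and linear speed of rail_thick below 0.02 m/s and contact force between the fingers and rail_thick below 0.2 N and y of rail_thin in the frame of tray between -0.045 and 0.1 m and distance of each of rail_thin, rail_middle from where it was at the start of the episode below 0.03 m and angle between each of rail_thin, rail_middle's own z axis and vertical below 0.1 rad and y of rail_middle in the frame of tray between -0.045 and 0.1 m))), for 0.2 s.
2. the bit is held by the lever with its tip 10 mm below the rail's top ((((x of spindle in the frame of rail_thin between 0.085 and 0.115 m or x of spindle in the frame of rail_thin between -0.115 and -0.085 m) and y of spindle in the frame of rail_thin between -0.025 and 0.025 m and z of rail_thin in the frame of drill between 0.017 and 0.0235 m and angle between rail_thin's own z axis and vertical below 0.05 rad and linear speed of rail_thin below 0.02 m/s and contact force between the fingers and rail_thin below 0.2 N and y of rail_middle in the frame of tray between -0.045 and 0.1 m and distance of each of rail_middle, rail_thick from where it was at the start of the episode below 0.03 m and angle between each of rail_middle, rail_thick's own z axis and vertical below 0.1 rad and y of rail_thick in the frame of tray between -0.045 and 0.1 m and z of spindle in the frame of rail_thin between 0.017 and 0.023 m and contact force between spindle and rail_thin below 0.5 N and contact force between any of the fingers, the arm and feed above 1.5 N) or ((x of spindle in the frame of rail_middle between 0.085 and 0.115 m or x of spindle in the frame of rail_middle between -0.115 and -0.085 m) and y of spindle in the frame of rail_middle between -0.025 and 0.025 m and z of rail_middle in the frame of drill between 0.017 and 0.0235 m and angle between rail_middle's own z axis and vertical below 0.05 rad and linear speed of rail_middle below 0.02 m/s and contact force between the fingers and rail_middle below 0.2 N and y of rail_thin in the frame of tray between -0.045 and 0.1 m and distance of each of rail_thin, rail_thick from where it was at the start of the episode below 0.03 m and angle between each of rail_thin, rail_thick's own z axis and vertical below 0.1 rad and y of rail_thick in the frame of tray between -0.045 and 0.1 m and z of spindle in the frame of rail_middle between 0.025 and 0.031 m and contact force between spindle and rail_middle below 0.5 N and contact force between any of the fingers, the arm and feed above 1.5 N) or ((x of spindle in the frame of rail_thick between 0.085 and 0.115 m or x of spindle in the frame of rail_thick between -0.115 and -0.085 m) and y of spindle in the frame of rail_thick between -0.025 and 0.025 m and z of rail_thick in the frame of drill between 0.017 and 0.0235 m and angle between rail_thick's own z axis and vertical below 0.05 rad and linear speed of rail_thick below 0.02 m/s and contact force between the fingers and rail_thick below 0.2 N and y of rail_thin in the frame of tray between -0.045 and 0.1 m and distance of each of rail_thin, rail_middle from where it was at the start of the episode below 0.03 m and angle between each of rail_thin, rail_middle's own z axis and vertical below 0.1 rad and y of rail_middle in the frame of tray between -0.045 and 0.1 m and z of spindle in the frame of rail_thick between 0.033 and 0.039 m and contact force between spindle and rail_thick below 0.5 N and contact force between any of the fingers, the arm and feed above 1.5 N))), for 0.5 s.
At the end, for the whole second after the job is handed in: Rail first nearest the drill flat on its table, let go, end 5-35 mm from the bit's side, bit within 25 mm of its centre line; other rails in the tray within 30 mm of their start; tip 7-13 mm below the rail's top, still, not touching it; robot bears on the lever with over 1.5 N ((((x of spindle in the frame of rail_thin between 0.085 and 0.115 m or x of spindle in the frame of rail_thin between -0.115 and -0.085 m) and y of spindle in the frame of rail_thin between -0.025 and 0.025 m and z of rail_thin in the frame of drill between 0.017 and 0.0235 m and angle between rail_thin's own z axis and vertical below 0.05 rad and linear speed of rail_thin below 0.02 m/s and contact force between the fingers and rail_thin below 0.2 N and y of rail_middle in the frame of tray between -0.045 and 0.1 m and distance of each of rail_middle, rail_thick from where it was at the start of the episode below 0.03 m and angle between each of rail_middle, rail_thick's own z axis and vertical below 0.1 rad and y of rail_thick in the frame of tray between -0.045 and 0.1 m and z of spindle in the frame of rail_thin between 0.017 and 0.023 m and contact force between spindle and rail_thin below 0.5 N and contact force between any of the fingers, the arm and feed above 1.5 N) or ((x of spindle in the frame of rail_middle between 0.085 and 0.115 m or x of spindle in the frame of rail_middle between -0.115 and -0.085 m) and y of spindle in the frame of rail_middle between -0.025 and 0.025 m and z of rail_middle in the frame of drill between 0.017 and 0.0235 m and angle between rail_middle's own z axis and vertical below 0.05 rad and linear speed of rail_middle below 0.02 m/s and contact force between the fingers and rail_middle below 0.2 N and y of rail_thin in the frame of tray between -0.045 and 0.1 m and distance of each of rail_thin, rail_thick from where it was at the start of the episode below 0.03 m and angle between each of rail_thin, rail_thick's own z axis and vertical below 0.1 rad and y of rail_thick in the frame of tray between -0.045 and 0.1 m and z of spindle in the frame of rail_middle between 0.025 and 0.031 m and contact force between spindle and rail_middle below 0.5 N and contact force between any of the fingers, the arm and feed above 1.5 N) or ((x of spindle in the frame of rail_thick between 0.085 and 0.115 m or x of spindle in the frame of rail_thick between -0.115 and -0.085 m) and y of spindle in the frame of rail_thick between -0.025 and 0.025 m and z of rail_thick in the frame of drill between 0.017 and 0.0235 m and angle between rail_thick's own z axis and vertical below 0.05 rad and linear speed of rail_thick below 0.02 m/s and contact force between the fingers and rail_thick below 0.2 N and y of rail_thin in the frame of tray between -0.045 and 0.1 m and distance of each of rail_thin, rail_middle from where it was at the start of the episode below 0.03 m and angle between each of rail_thin, rail_middle's own z axis and vertical below 0.1 rad and y of rail_middle in the frame of tray between -0.045 and 0.1 m and z of spindle in the frame of rail_thick between 0.033 and 0.039 m and contact force between spindle and rail_thick below 0.5 N and contact force between any of the fingers, the arm and feed above 1.5 N)) and linear speed of spindle below 0.003 m/s); the arm keeps its last pose, push and grip.
It fails at once if a bystander is moved by more than 30 mm (distance of any of chuck_key, try_square, tape_measure, hammer, wrench, brush, jar, mallet from where it was at the start of the episode above 0.03 m).
It fails at once if the bit or chuck is pressed hard against a rail (contact force between spindle and rail_thin above 25 N or contact force between spindle and rail_middle above 25 N or contact force between spindle and rail_thick above 25 N).
It also fails if it takes over 59 s, if anything falls off the work surface, if the arm or the gripper's body presses on something with over 40 N, if the wrist force passes 120 N, or if a joint passes its speed limit or range.

## Working session

There is one attempt and no reset: what is moved stays moved. The work goes in short steps, Python scripts to look and compute and a tool call to move; the robot and the scene stay as the last step left them, time stands still between calls to the robot, and variables do not carry over. Pictures are saved under pics/ and viewed, at most 10 in all, crops included, and the job is handed in when it is done.

Besides the shell and the picture viewer there is one more tool, called after "Call:" as a command line: name --argument value ..., lists and objects as JSON in quotes. step_arm: Moves the arm, as the interface text tells. Its arguments: {"type":"object","properties":{"targets":{"type":"array"},"fingers":{"type":"number"},"newtons":{"type":"number"}},"required":["targets"]}

```bash
mkdir -p pics; cat > h.py <<'E'
import numpy as np,cv2
from bench import r,vision
from scipy.spatial.transform import Rotation as R
def att(a):
    a=np.array(a,float)
    return a if a.shape==(3,3) else R.from_euler('xyz',a,degrees=True).as_matrix()
def ray(s,u,v):
    d=np.linalg.inv(s['mtx'])@np.array([u,v,1.]); d=np.array([d[0],-d[1],-d[2]])
    return np.array(s['eye'],float),att(s['attitude'])@d
def onz(s,u,v,z):
    e,d=ray(s,u,v); return (e+d*(z-e[2])/d[2])
def proj(s,p):
    q=att(s['attitude']).T@(np.array(p,float)-s['eye']); q=np.array([q[0],-q[1],-q[2]]); w=s['mtx']@q; return w[:2]/w[2]
def tri(s1,p1,s2,p2):
    e1,d1=ray(s1,*p1);e2,d2=ray(s2,*p2);t=np.linalg.lstsq(np.c_[d1,-d2],e2-e1,rcond=None)[0]
    a,b=e1+d1*t[0],e2+d2*t[1]; return (a+b)/2,np.linalg.norm(a-b)
E
python3 - <<'E'
from h import *
import pickle
S={}
for n in('scene','top','wrist'):
    s=vision.snapshot(n);S[n]=s;print(n,{k:v for k,v in s.items() if k!='img'})
    cv2.imwrite(f'pics/{n}0.png',cv2.resize(s['img'],(800,600)))
pickle.dump(S,open('S0.pkl','wb'))
print(r.sense())
E
```

```text
scene {'mtx': array([[444.64656493,   0.        , 252.95743048],
       [  0.        , 444.64656493, 192.00538029],
       [  0.        ,   0.        ,   1.        ]]), 'eye': array([1114.25749295, -637.07605947, 1459.78770885]), 'attitude': array([35.15988378,  0.25321628, 40.99865772])}
top {'mtx': array([[482.52606248,   0.        , 261.23693033],
       [  0.        , 482.52606248, 192.36950296],
       [  0.        ,   0.        ,   1.        ]]), 'eye': array([ 433.40056201,   11.4667004 , 1652.96438717]), 'attitude': array([  4.60098183,   0.96414499, -88.83064337])}
wrist {'mtx': array([[278.37122619,   0.        , 253.02698142],
       [  0.        , 278.37122619, 192.00443669],
       [  0.        ,   0.        ,   1.        ]]), 'eye': array([ 93.69526688, 596.09978028, 373.64879056]), 'attitude': array([-16.14855873,   0.09379   ,  74.43591957])}
{'time': 0.15, 'joint_pos': array([ 6.94758457e+01,  7.50578313e+00,  8.53147759e+01,  1.58142376e-04,
        8.72640385e+01, -4.89159408e+00]), 'qd': array([ 0.00382067, -0.10096873, -0.14058879,  0.09035018,  0.0437128 ,
       -0.03224919]), 'joint_efforts': array([ 6.71493799e-04, -5.70068693e+01, -5.01154840e+01, -2.14894808e-04,
        9.68359091e-03, -7.38620152e-07]), 'tool_pos': array([161.50106336, 577.4368439 , 252.48063629]), 'tcp_rot': array([-1.79915724e+02, -7.37106910e-03,  1.64367427e+02]), 'ft_force': array([-0.89050628,  0.22033606,  0.15084819]), 'wrist_torque': array([-0.0246583 ,  0.00859283, -0.06847175]), 'grip_force': 0.0, 'finger_gap': 85.53309018092266}
```

View pics/top0.png

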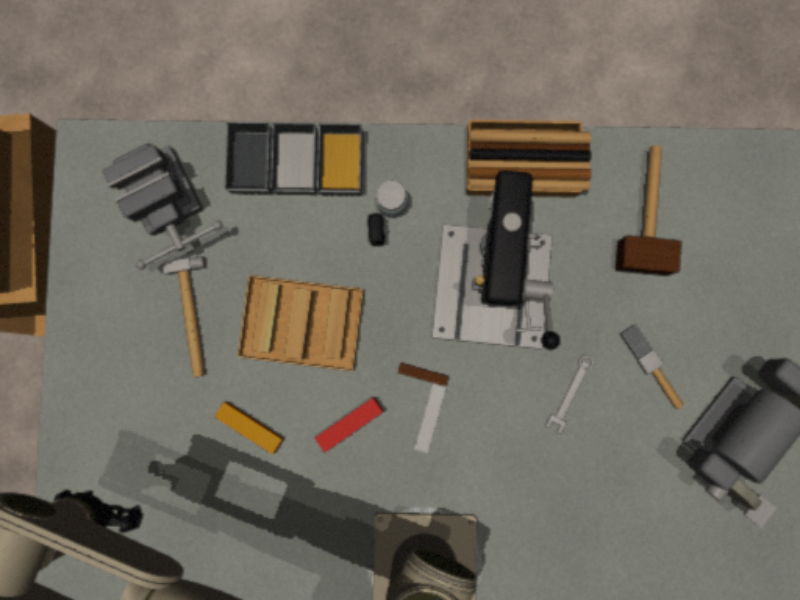

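View pics/scene0.png

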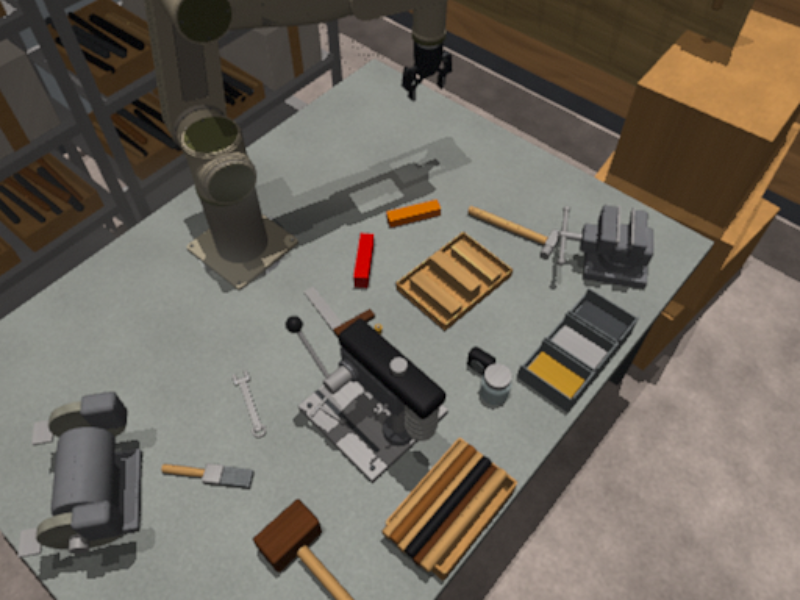

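The top view shows the tray at about (300,322), with the rail nearest the drill at (339,323). The drill table corners are near (443,226), (551,236), (548,348) and (433,336). The knob is at (551,340) in the top view and (294,324) in the scene view.

```bash
python3 - <<'E'
from h import *
import pickle
S=pickle.load(open('S0.pkl','rb'));t=S['top'];c=S['scene'];k=.64
P=lambda s,u,v,z:onz(s,u*k,v*k,z).round(1)
for n,l,z in(('tray',[(250,277),(364,288),(353,369),(239,356)],28),('table',[(443,226),(551,236),(548,348),(433,336)],20),('rail1',[(331,287),(350,289),(344,358),(326,357)],40),):
    q=np.array([P(t,*p,z) for p in l]);print(n,q[:,:2].tolist(),q.mean(0),[np.linalg.norm(q[i]-q[i-1]).round() for i in range(4)])
print('knob',tri(t,(551*k,340*k),c,(294*k,324*k)))
im=np.hstack([cv2.resize(t['img'][170:245,145:240],None,fx=4,fy=4,interpolation=2),cv2.resize(t['img'][135:230,265:365],None,fx=4,fy=4,interpolation=2)[:300]])
b=cv2.resize(c['img'][140:215,245:335],None,fx=4,fy=4,interpolation=2);b2=cv2.resize(c['img'][195:270,180:290],None,fx=4,fy=4,interpolation=2)
b=np.hstack([b,b2]);w=800
f=lambda i:cv2.copyMakeBorder(i,0,0,0,max(0,w-i.shape[1]),0)[:300,:w]
cv2.imwrite('pics/crop.png',np.vstack([f(im),f(b)]))
E
```

```text
tray [[608.5, 386.7], [589.1, 137.8], [413.8, 157.1], [436.7, 404.1]] [512.025 271.425  28.   ] [np.float64(173.0), np.float64(250.0), np.float64(176.0), np.float64(248.0)]
table [[729.4, -31.2], [711.5, -267.0], [467.5, -261.8], [488.4, -13.6]] [ 599.2 -143.4   20. ] [np.float64(242.0), np.float64(236.0), np.float64(244.0), np.float64(249.0)]
rail1 [[588.8, 208.1], [585.2, 167.0], [437.0, 175.9], [438.3, 214.5]] [512.325 191.375  40.   ] [np.float64(151.0), np.float64(41.0), np.float64(148.0), np.float64(39.0)]
knob (array([ 476.33596103, -213.3526427 ,  331.53273196]), np.float64(3.9685476751847713))
```

View pics/crop.png

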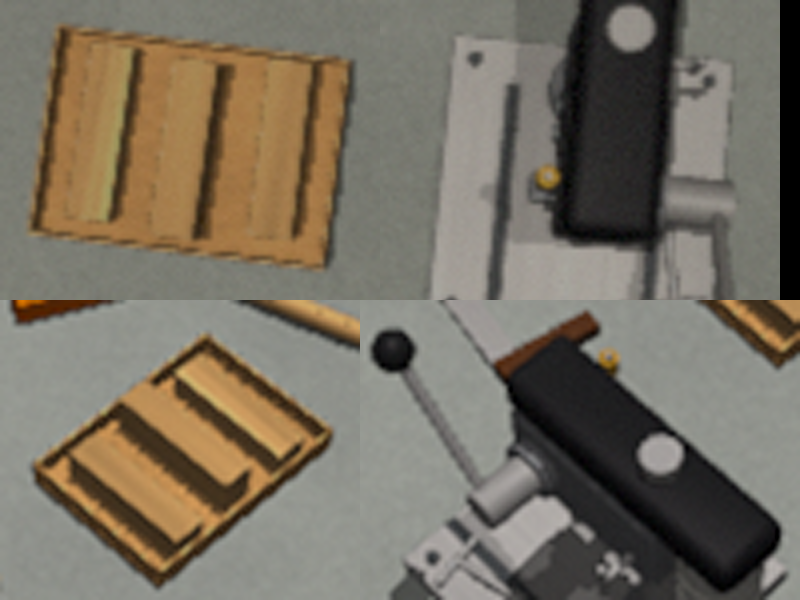

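The crops confirm the layout: the right-hand rail in the tray is the target, the drill yaw is about -4.4° and the bit is near (580,-139). I'm moving above the rail with the fingers part closed so they clear the wall and the neighbouring rail.

Call:
step_arm --targets '[[[325,-385,-30,0,0,0.18],[325,-385,-30,0,0,0.18],[325,-385,-30,0,0,0.18],[325,-385,-30,0,0,0.18],[325,-385,-30,0,0,0.18],[325,-385,-30,0,0,0.18],[325,-385,-30,0,0,0.18],[325,-385,-30,0,0,0.18],[325,-385,-30,0,0,0.18],[325,-385,-30,0,0,0.18],[325,-385,-30,0,0,0.18],[325,-385,-30,0,0,0.18]]]' --fingers -0.35 --newtons 40

```text
time: 1.15
tool_pos: [483.8, 195.3, 223.4]
tcp_rot: [180.0, -0.0, 174.7]
ft_force: [-1.1, 0.4, -0.1]
finger_gap: 58.0
grip_force: 0.0
```

Call:
step_arm --targets '[[[0,0,0,0,0,0],[0,0,0,0,0,0],[0,0,0,0,0,0],[0,0,0,0,0,0]]]'

```text
time: 1.48
tool_pos: [482.3, 198.0, 223.5]
tcp_rot: [180.0, -0.0, 174.7]
ft_force: [-1.0, 0.4, -0.4]
finger_gap: 57.5
grip_force: 0.0
```

```bash
python3 - <<'E'
from h import *
import pickle
s=vision.snapshot('wrist');pickle.dump(s,open('W1.pkl','wb'));cv2.imwrite('pics/w1.png',cv2.resize(s['img'],(800,600)))
q=r.sense();print(q['tool_pos'],q['tcp_rot'],q['time'],q['finger_gap'],s['eye'],s['attitude'])
E
```

```text
[482.2331396  198.28236094 223.62449227] [ 1.79989013e+02 -1.24506557e-02  1.74781844e+02] 1.5333 57.6351340223271 [412.19673708 203.97456371 344.84379122] [-1.61253157e+01 -9.79482814e-03  8.48062822e+01]
```

View pics/w1.png

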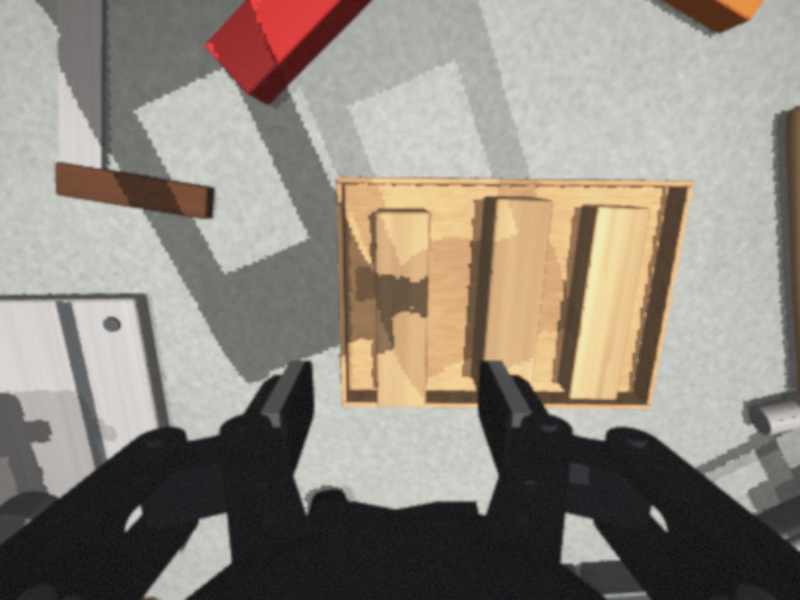

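The wrist view looks toward +x at its bottom edge. The target rail's top face runs from (377,212) to (428,404), and the thick rail is in the middle.

```bash
python3 - <<'E'
from h import *
import pickle
S=pickle.load(open('S0.pkl','rb'));w=pickle.load(open('W1.pkl','rb'));t=S['top'];c=S['scene'];k=.64
for z in(34,42):
    q=np.array([onz(w,u*k,v*k,z) for u,v in[(377,211),(430,211),(428,404),(377,404)]]);print(z,q[:,:2].round(1).tolist(),q.mean(0).round(1))
# precise edges: row profiles
for s,n,box in((w,'w',(130,265,215,285)),(t,'t',(178,235,200,235))):
    g=cv2.cvtColor(s['img'],cv2.COLOR_BGR2GRAY);cv2.imwrite(f'pics/g{n}.png',g)
gw=cv2.cvtColor(w['img'],cv2.COLOR_BGR2GRAY);gt=cv2.cvtColor(t['img'],cv2.COLOR_BGR2GRAY)
print(gw[160,215:300]);print(gw[235,215:300]);print(gt[205,190:235])
q=np.array([onz(w,u*k,v*k,28) for u,v in[(338,180),(691,183),(650,407),(343,405)]]);print(q.round(1))
# scene crop pts: rail1 top corners (crop/4+245,140)
for (a,b) in(((68,440),(377,211)),((105,418),(430,211)),((203,523),(428,404))):
    print(tri(c,(245+a/4,140+(b0:=b and 0)+ (dict([((68,440),440),((105,418),418),((203,523),523)])[a,{68:440,105:418,203:523}[a]] if False else {68:440,105:418,203:523}[a]-300)/4) if False else (245+a[0]/4,140+(a[1]-300)/4),w,(b[0]*k,b[1]*k)) if isinstance(a,tuple) else 0)
E
```

```text
34 [[435.7, 188.9], [439.1, 226.0], [590.2, 214.0], [586.5, 173.5]] [512.9 200.6  34. ]
42 [[435.1, 189.3], [438.4, 225.5], [585.6, 213.8], [582.0, 174.2]] [510.3 200.7  42. ]
[110 112 121 118  98  69  75  90 110 125 125 123 126 125 128 138 181 209
 211 200 184 152 101  90  90 117 160 178 182 182 184 186 186 185 184 181
 178 176 189 201 200 201 199 202 204 206 206 207 211 213 214 214 214 212
 203 190 190 188 180 172 174 178 176 178 178 180 180 178 178 180 179 178
 177 176 177 177 175 175 175 177 176 179 178 175 177]
[190 191 175 182 204 196 148 104 142 177 191 203 204 204 205 205 207 208
 207 209 210 208 195 160 130 119 149 188 199 203 206 206 206 206 206 204
 204 203 203 204 204 194 183 180 182 184 186 189 192 188 190 190 190 190
 189 189 181 164 168 181 184 184 184 185 185 188 187 186 189 198 210 209
 211 211 213 214 213 211 214 211 183 133 126 126 125]
[136 137 136 135 131 124  84  48  51  66  89 122 126 128 126 129 132 133
 128 126 135 138 136 133 128 126 128 130 131 127 105  56  64  90 123 130
 126 120 115 115  62  85 113 121 121]
[[412.4 163.6  28. ]
 [436.9 410.7  28. ]
 [612.8 394.6  28. ]
 [588.3 145.2  28. ]]
(array([434.1588227 , 190.19742137,  56.90056531]), np.float64(0.44267221406559876))
(array([441.48686622, 228.90142755,  59.51327548]), np.float64(13.06105328492294))
(array([589.17258323, 213.10067027,  34.53542064]), np.float64(2.237686735272605))
```

Call:
step_arm --targets '[[[5,4,-40,0,0,0],[5,4,-80,0,0,0],[5,4,-115,0,0,0],[5,4,-140,0,0,0],[5,4,-140,0,0,0],[5,4,-140,0,0,0],[5,4,-140,0,0,0]]]'

```text
time: 2.12
tool_pos: [488.8, 202.3, 85.7]
tcp_rot: [179.9, 0.1, 174.8]
ft_force: [-0.1, -0.0, 0.4]
finger_gap: 57.2
grip_force: 0.0
```

```bash
python3 - <<'E'
from h import *
import pickle
s=vision.snapshot('wrist');pickle.dump(s,open('W2.pkl','wb'));cv2.imwrite('pics/w2.png',cv2.resize(s['img'],(800,600)))
q=r.sense();print(q['tool_pos'],q['tcp_rot'],q['time'],q['finger_gap'],s['eye'],s['attitude'])
E
```

```text
[489.51712441 202.31039207  86.40184035] [179.90930961   0.21612086 174.73958077] 2.1667 57.59112588549695 [418.35751035 208.16968552 206.84812564] [-1.62866824e+01 -5.36941731e-02  8.48264112e+01]
```

View pics/w2.png

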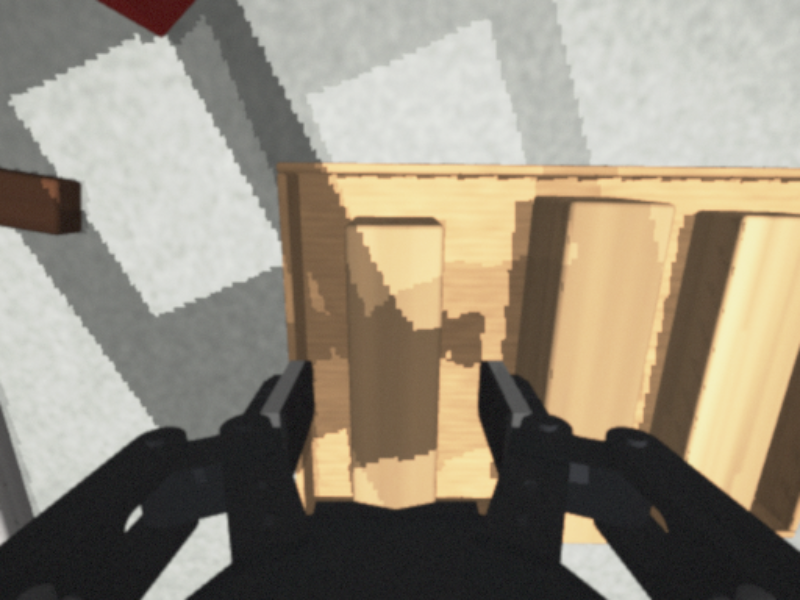

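The rail is centred between the fingers, spanning 347 to 442 against a finger middle of 396. Its top-edge width puts the top at about z=31, which suggests the thin rail, to be confirmed later. Descending and gripping.

Call:
step_arm --targets '[[[0,0,-25,0,0,0],[0,0,-45,0,0,0],[0,0,-55,0,0,0],[0,0,-55,0,0,0],[0,0,-55,0,0,0]]]'

```text
time: 2.58
tool_pos: [488.6, 201.5, 29.8]
tcp_rot: [180.0, 0.1, 174.7]
ft_force: [-0.1, 0.5, 0.3]
finger_gap: 57.5
grip_force: 0.0
```

Call:
step_arm --targets '[[[0,0,0,0,0,0],[0,0,0,0,0,0],[0,0,0,0,0,0],[0,0,0,0,0,0],[0,0,0,0,0,0],[0,0,0,0,0,0]]]' --fingers 1 --newtons 40

```text
time: 3.08
tool_pos: [489.5, 201.7, 30.7]
tcp_rot: [179.9, 0.2, 174.7]
ft_force: [-0.8, 0.0, 7.1]
finger_gap: 37.4
grip_force: 41.6
```

Call:
step_arm --targets '[[[0,0,15,0,0,0],[0,0,40,0,0,0],[0,0,80,0,0,0],[0,0,120,0,0,0],[0,0,140,0,0,0],[0,0,140,0,0,0],[0,0,140,0,0,0]]]'

```text
time: 3.67
tool_pos: [489.2, 201.6, 170.9]
tcp_rot: [179.9, 0.2, 174.7]
ft_force: [-0.7, -0.4, -2.2]
finger_gap: 37.5
grip_force: 40.6
```

Call:
step_arm --targets '[[[10,-15,0,0,0,-0.12],[20,-30,0,0,0,-0.24],[30,-50,0,0,0,-0.36],[40,-65,0,0,0,-0.48],[50,-80,0,0,0,-0.6],[60,-95,0,0,0,-0.72],[70,-110,0,0,0,-0.84],[80,-125,0,0,0,-0.96],[90,-140,0,0,0,-1.08],[100,-155,0,0,0,-1.2],[103,-170,0,0,0,-1.32],[103,-177,0,0,0,-1.44]]]'

```text
time: 4.67
tool_pos: [590.2, 22.4, 166.0]
tcp_rot: [-179.8, 0.0, 91.8]
ft_force: [-0.5, 0.5, -0.6]
finger_gap: 37.6
grip_force: 40.5
```

Call:
step_arm --targets '[[[0,0,0,0,0,-0.117],[0,0,0,0,0,-0.117],[0,0,0,0,0,-0.117],[0,0,0,0,0,-0.117]]]'

```text
time: 5.0
tool_pos: [590.2, 24.5, 167.3]
tcp_rot: [-179.9, -0.0, 85.7]
ft_force: [-1.2, -0.2, -1.7]
finger_gap: 37.8
grip_force: 40.6
```

```bash
python3 - <<'E'
from h import *
import pickle
s=vision.snapshot('wrist');pickle.dump(s,open('W3.pkl','wb'));cv2.imwrite('pics/w3.png',cv2.resize(s['img'],(800,600)))
q=r.sense();print(q['tool_pos'],q['tcp_rot'],q['time'],q['finger_gap'],s['eye'],s['attitude'])
E
```

```text
[590.37029337  24.58365977 167.71278794] [-1.79914994e+02 -2.22489341e-03  8.56900265e+01] 5.05 37.80670915409752 [595.79874188  94.34723928 288.65791067] [-16.13391791   0.09410437  -4.21518632]
```

View pics/w3.png

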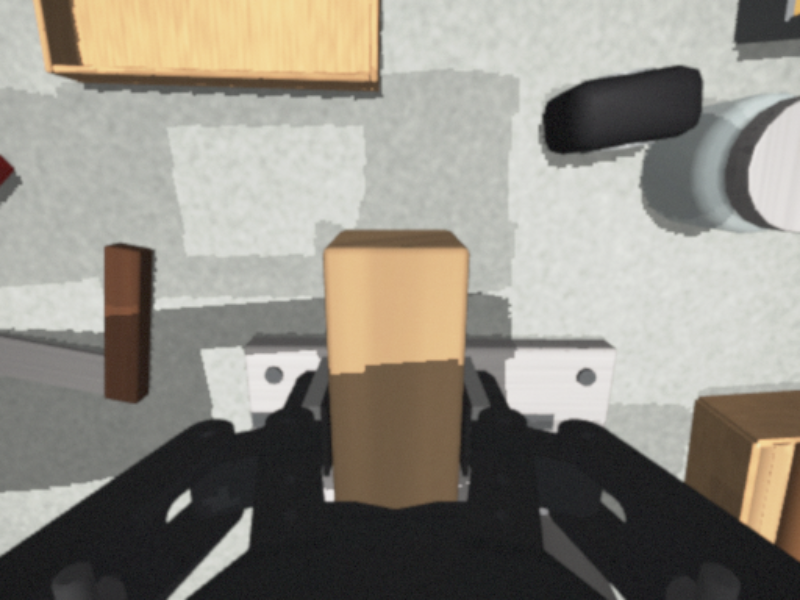

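The view shows the rail gripped, its end top edge at rows 248 (columns 325–467). The table's left corners are at (246,348) and (613,348).

```bash
python3 - <<'E'
from h import *
import pickle
s=pickle.load(open('W3.pkl','rb'));k=.64
a,b=[onz(s,u*k,348*k,20) for u in(246,613)];print(a,b,np.linalg.norm(a-b))
d=(b-a)/np.linalg.norm(b-a);print('yaw',np.degrees(np.arctan2(d[1],d[0])))
yd=np.array([-d[1],d[0],0]);bit=(a+b)/2-120*yd-20*d;print('bit',bit,'yd',yd)
T=np.array([590.4,24.6,0])
for th in(30,38):
  # top edge depth from width
  e=[ray(s,u*k,248*k) for u in(325,467)];D=38/np.linalg.norm(e[0][1]-e[1][1]);p=[x[0]+x[1]*D for x in e]
  f=[onz(s,u*k,231*k,p[0][2]-th) for u in(343,455)];print(th,np.round(p,1).tolist(),np.linalg.norm(f[0]-f[1]),f[0])
m=(p[0]+p[1])/2;print('rail end',m,'bit-target TCP', bit+yd*(175-np.dot(m-T,yd)))
E
```

```text
[488.21002151  -8.99172932  20.        ] [731.25499061 -26.73893696  20.        ] 243.69206056493752
yaw -4.176340739307403
bit [ 581.04644923 -136.09016194   20.        ] yd [0.07282637 0.99734463 0.        ]
30 [[575.4, 76.8, 173.0], [613.3, 74.0, 172.9]] 37.32773220301158 [576.81723811  77.50297843 143.00946407]
38 [[575.4, 76.8, 173.0], [613.3, 74.0, 172.9]] 39.37802429061379 [575.77464526  76.57777745 135.00946407]
rail end [594.3867486   75.42442075 172.9782579 ] bit-target TCP [590.07838966 -12.39928464  20.        ]
```

The bit is at (581,-136). The rail top is about 5 mm above TCP and its bottom about 27 mm below, which fits the thin rail. Placing it now.

Call:
step_arm --targets '[[[0,-12,-20,0,0,0],[0,-25,-50,0,0,0],[0,-37,-80,0,0,0],[0,-37,-105,0,0,0],[0,-37,-114,0,0,0],[0,-37,-114,0,0,0],[0,-37,-114,0,0,0],[0,-37,-114,0,0,0]]]'

```text
time: 5.72
tool_pos: [592.5, -12.5, 56.8]
tcp_rot: [179.8, 0.0, 85.5]
ft_force: [-0.1, 0.4, -1.1]
finger_gap: 37.3
grip_force: 40.6
```

Call:
step_arm --targets '[[[0,0,-2,0,0,0],[0,0,-4,0,0,0],[0,0,-6,0,0,0],[0,0,-6,0,0,0],[0,0,-6,0,0,0]]]'

```text
time: 6.13
tool_pos: [590.9, -12.7, 48.7]
tcp_rot: [-180.0, -0.0, 85.5]
ft_force: [0.2, 0.7, -1.2]
finger_gap: 37.7
grip_force: 40.6
```

Call:
step_arm --targets '[[[0,0,-1,0,0,0],[0,0,-2,0,0,0],[0,0,-3,0,0,0],[0,0,-3,0,0,0]]]'

```text
time: 6.47
tool_pos: [591.2, -12.8, 46.7]
tcp_rot: [180.0, 0.0, 85.5]
ft_force: [-4.9, 0.3, 8.4]
finger_gap: 37.8
grip_force: 41.8
```

Contact with the table. Releasing and backing up.

Call:
step_arm --targets '[[[0,0,1,0,0,0],[0,0,1,0,0,0],[0,0,1,0,0,0],[0,0,1,0,0,0],[0,0,1,0,0,0],[0,0,1,0,0,0]]]' --fingers -0.35

```text
time: 6.97
tool_pos: [590.9, -12.8, 46.5]
tcp_rot: [-180.0, -0.0, 85.5]
ft_force: [-0.1, 0.4, -0.4]
finger_gap: 57.2
grip_force: 0.0
```

Call:
step_arm --targets '[[[0,0,20,0,0,0],[0,5,50,0,0,0],[0,25,80,0,0,0],[0,40,110,0,0,0],[0,50,140,0,0,0],[0,60,150,0,0,0],[0,60,150,0,0,0],[0,60,150,0,0,0]]]'

```text
time: 7.63
tool_pos: [591.1, 47.4, 196.4]
tcp_rot: [180.0, 0.0, 85.5]
ft_force: [-0.1, -0.6, -0.3]
finger_gap: 57.8
grip_force: 0.0
```

```bash
python3 - <<'E'
from h import *
import pickle
s=vision.snapshot('wrist');c=vision.snapshot('scene');pickle.dump((s,c),open('W4.pkl','wb'));
x=cv2.resize(c['img'][140:290,180:340],(400,375));cv2.imwrite('pics/w4.png',np.hstack([cv2.resize(s['img'],(400,375)),x]))
q=r.sense();print(q['tool_pos'],q['tcp_rot'],q['time'],q['finger_gap'],s['eye'],s['attitude'],q['joint_pos'])
E
```

```text
[589.72208302  46.71030615 194.03997632] [-1.79791989e+02  3.15526837e-02  8.54653322e+01] 7.7333 57.53370205100964 [596.59092357 117.31401334 317.6899064 ] [-16.14587479  -0.06289136  -4.40280685] [-4.26703937e-01  8.31958324e+00  9.05807384e+01 -1.67628168e-02
  8.13094156e+01  4.11058427e+00]
```

View pics/w4.png

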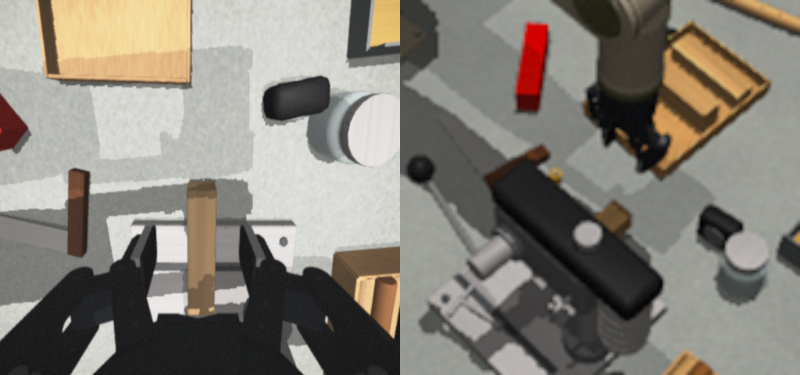

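The rail lies aligned on the table, and the knob is visible at (421,170) in the right-hand crop. The expected knob centre is (476,-214,328), so I'm moving above it with the camera toward the base.

Call:
step_arm --targets '[[[-15,0,35,0,0,0.12],[-30,-5,70,0,0,0.24],[-45,-15,105,0,0,0.36],[-60,-30,140,0,0,0.48],[-75,-55,170,0,0,0.6],[-90,-85,195,0,0,0.72],[-105,-115,215,0,0,0.84],[-115,-145,215,0,0,0.96],[-115,-175,215,0,0,1.08],[-115,-205,215,0,0,1.2],[-115,-235,215,0,0,1.32],[-115,-260,215,0,0,1.44]]]' --fingers -0.6

```text
time: 8.73
tool_pos: [474.9, -215.4, 409.0]
tcp_rot: [180.0, -0.2, 168.2]
ft_force: [0.4, -0.9, 0.3]
finger_gap: 68.6
grip_force: 0.0
```

Call:
step_arm --targets '[[[0,0,0,0,0,0.12],[0,0,0,0,0,0.135],[0,0,0,0,0,0.135],[0,0,0,0,0,0.135],[0,0,0,0,0,0.135]]]'

```text
time: 9.15
tool_pos: [475.9, -212.2, 411.1]
tcp_rot: [180.0, -0.0, 175.6]
ft_force: [0.6, 0.3, -0.1]
finger_gap: 68.1
grip_force: 0.0
```

```bash
python3 - <<'E'
from h import *
import pickle
s=vision.snapshot('wrist');pickle.dump(s,open('W5.pkl','wb'));cv2.imwrite('pics/w5.png',cv2.resize(s['img'],(800,600)))
q=r.sense();print(q['tool_pos'],q['tcp_rot'],q['time'],q['finger_gap'],q['joint_pos'],proj(s,(476,-214,328))/.64)
E
```

```text
[ 476.0177047  -212.16305247  411.36871007] [ 1.79987961e+02 -1.91017906e-02  1.75644428e+02] 9.2 67.84522707770951 [-2.96625128e+01 -5.25666429e+00  8.18364749e+01  2.79519455e-03
  1.03442604e+02 -1.15306289e+02] [392.52899161 322.15380019]
```

View pics/w5.png

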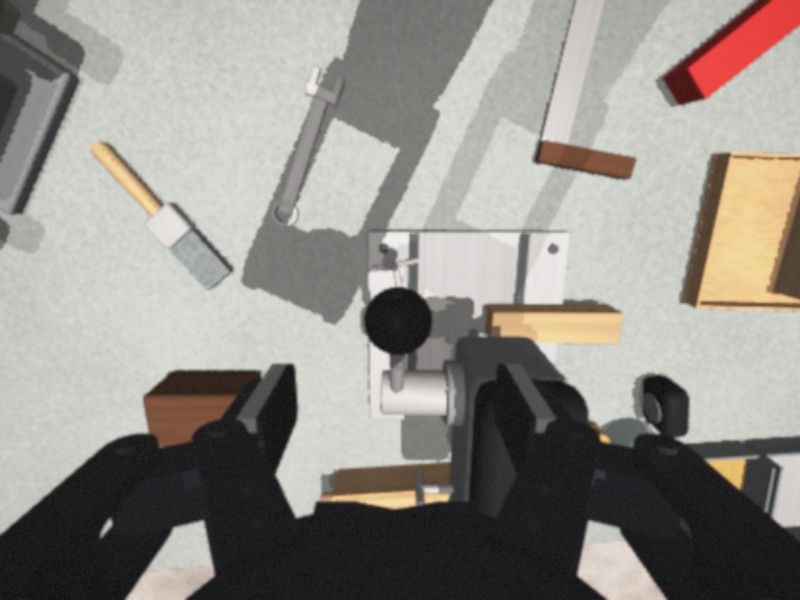

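The knob is at (398,321), matching the prediction and centred between the fingers. Descending and pinching.

Call:
step_arm --targets '[[[0,0,-25,0,0,0],[0,0,-50,0,0,0],[0,0,-70,0,0,0],[0,0,-81,0,0,0],[0,0,-81,0,0,0],[0,0,-81,0,0,0]]]'

```text
time: 9.7
tool_pos: [475.9, -212.4, 330.9]
tcp_rot: [180.0, -0.0, 175.7]
ft_force: [0.3, 0.2, 0.2]
finger_gap: 68.2
grip_force: 0.0
```

Call:
step_arm --targets '[[[0,0,0,0,0,0],[0,0,0,0,0,0],[0,0,0,0,0,0],[0,0,0,0,0,0],[0,0,0,0,0,0],[0,0,0,0,0,0]]]' --fingers 1 --newtons 40

```text
time: 10.2
tool_pos: [476.7, -211.5, 332.9]
tcp_rot: [179.9, 0.2, 175.8]
ft_force: [-1.6, 8.4, 7.0]
finger_gap: 31.6
grip_force: 39.0
```

Call:
step_arm --targets '[[[-5.4,0.4,-5.2,0,0,0],[-10.8,0.8,-10.5,-0.001,-0.016,0],[-15.8,1.1,-16.1,-0.002,-0.024,0],[-20.4,1.5,-21.9,-0.002,-0.032,0],[-28.9,2.1,-34.3,-0.003,-0.048,0],[-36.1,2.6,-47.5,-0.005,-0.064,0],[-41.9,3.0,-61.3,-0.006,-0.08,0],[-41.9,3.0,-61.3,-0.006,-0.08,0],[-41.9,3.0,-61.3,-0.006,-0.08,0]]]'

```text
time: 10.95
tool_pos: [434.6, -208.2, 270.5]
tcp_rot: [179.9, 4.8, 175.8]
ft_force: [-0.1, 11.2, 7.7]
finger_gap: 31.9
grip_force: 41.9
```

Call:
step_arm --targets '[[[-2.4,0.5,-7,-0.001,-0.008,0],[-4.4,1.3,-14.3,-0.001,-0.016,0],[-7.4,1.5,-29,-0.002,-0.032,0],[-8.9,1.6,-43.9,-0.003,-0.048,0],[-8.9,1.6,-58.9,-0.005,-0.064,0],[-7.4,1.5,-73.8,-0.006,-0.08,0],[-4.4,1.3,-88.5,-0.007,-0.096,0],[0,1,-102.8,-0.008,-0.112,0],[5.8,0.6,-116.6,-0.01,-0.128,0],[5.8,0.6,-116.6,-0.01,-0.128,0],[5.8,0.6,-116.6,-0.01,-0.128,0]]]'

```text
time: 11.87
tool_pos: [439.9, -208.4, 153.2]
tcp_rot: [179.9, 11.9, 175.8]
ft_force: [-5.8, 8.2, 6.6]
finger_gap: 31.8
grip_force: 46.4
```

```bash
python3 - <<'E'
from h import *
import pickle
s=vision.snapshot('wrist');c=vision.snapshot('scene');t=vision.snapshot('top');pickle.dump((s,c,t),open('W6.pkl','wb'));
cv2.imwrite('pics/w6.png',np.hstack([cv2.resize(s['img'],(400,300)),cv2.resize(c['img'][150:270,180:340],(400,300))]))
q=r.sense();print(q['tool_pos'],q['tcp_rot'],q['time'],q['ft_force'],proj(s,(590,-36,50)),proj(s,(581,-136,60)))
E
```

```text
[ 439.77351631 -208.38571051  153.52686482] [179.95013498  11.91069225 175.77829021] 12.0167 [-7.09929895  6.90749649  5.33942456] [427.69447469 293.2783655 ] [334.64641428 299.94544113]
```

View pics/w6.png

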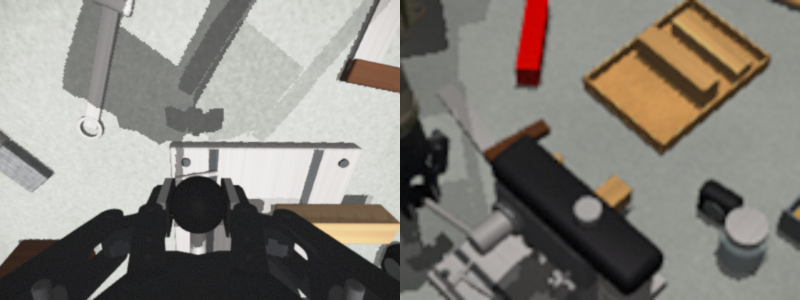

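The knob is still pinched and the other two rails are in place. The lever angle works out to about -0.46 rad and the target is -0.75.

Call:
step_arm --targets '[[[3.4,0,-6.2,-0.001,-0.008,0],[6.8,0,-12.5,-0.001,-0.016,0],[11,-0.3,-18.7,-0.002,-0.025,0],[15.3,-0.5,-24.9,-0.003,-0.033,0],[20,-0.8,-30.7,-0.004,-0.042,0],[24.8,-1,-36.3,-0.004,-0.05,0],[24.8,-1,-36.3,-0.004,-0.05,0],[24.8,-1,-36.3,-0.004,-0.05,0],[24.8,-1,-36.3,-0.004,-0.05,0],[24.8,-1,-36.3,-0.004,-0.05,0]]]'

```text
time: 12.85
tool_pos: [465.5, -210.4, 118.2]
tcp_rot: [-179.9, 14.9, 175.7]
ft_force: [-4.9, 4.5, 7.0]
finger_gap: 31.7
grip_force: 44.9
```

```bash
python3 - <<'E'
from h import *
import pickle
s=vision.snapshot('wrist');c=vision.snapshot('scene');t=vision.snapshot('top')
q=r.sense();print(q['tool_pos'],q['tcp_rot'],q['time'],q['ft_force'],q['finger_gap'],q['grip_force'],q['qd'].round(2))
p=np.array(q['tool_pos'])+R.from_euler('xyz',q['tcp_rot'],degrees=True).apply([0,0,5.2])
h=np.array([574.8,-220.8,215]);v=p-h;f=-(v[0]*.9973-v[1]*.0728);print('a',np.arctan2(v[2],f),np.hypot(v[2],f))
cv2.imwrite('pics/w7.png',np.vstack([np.hstack([cv2.resize(s['img'][230:384,200:420],(450,315)),cv2.resize(c['img'][160:260,200:300],(330,315))]),cv2.resize(t['img'][130:230,140:370],(780,280))]))
E
```

```text
[ 465.47340018 -210.40323456  118.2357242 ] [-179.93906812   14.92154756  175.7450854 ] 13.0 [-5.10701467  4.72760124  7.79248543] 31.617654259971832 44.885863065719604 [-0.08  0.09 -0.04  0.02  0.02 -0.02]
a -0.7537281904479797 148.735525114472
```

View pics/w7.png

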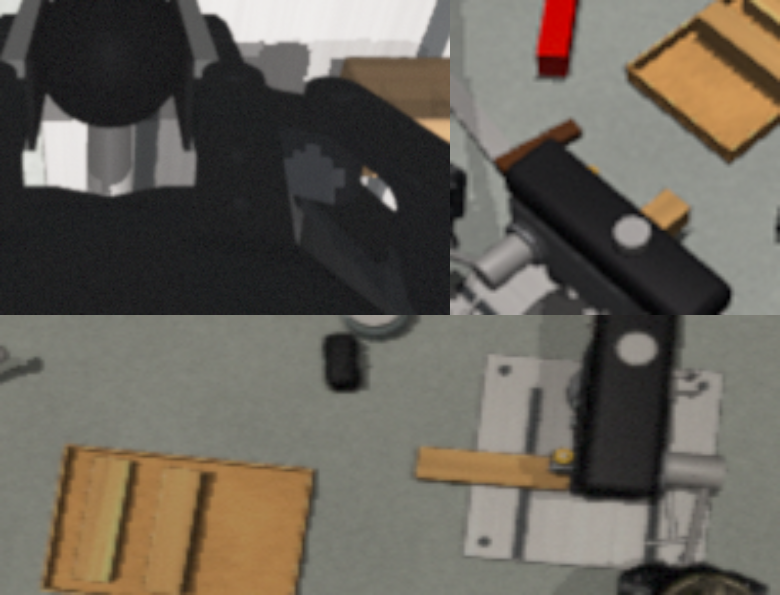

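```bash
python3 - <<'E'
from h import *
import pickle
s,c=pickle.load(open('W4.pkl','rb'))
for z in(20,50,58,66):
    print(z,[(proj(s,(593.7+sg*18.95,38.4-sg*1.4,z))).round(1) for sg in(-1,1)])
hsv=cv2.cvtColor(s['img'],cv2.COLOR_BGR2HSV);S=hsv[...,1].astype(int);g=s['img'][...,2].astype(int)
for v in(205,230,260): print(v,S[v,225:290].tolist())
print('col258',g[175:215,258].tolist())
for v in(205,230,260):
  for z in(50,58,66):
    e,d=ray(s,258,v);p=e+d*(z-e[2])/d[2];k=np.linalg.norm(ray(s,259,v)[1]-d)*(z-e[2])/d[2];print(v,z,'width px',38/k)
r.sense()
E
```

```text
20 [array([238.4, 185.7]), array([272.8, 185.6])]
50 [array([236.9, 193.4]), array([274.9, 193.3])]
58 [array([236.5, 195.7]), array([275.5, 195.6])]
66 [array([236. , 198.2]), array([276.1, 198.1])]
205 [8, 10, 10, 4, 12, 10, 10, 8, 8, 4, 6, 10, 10, 19, 69, 97, 100, 100, 103, 99, 102, 102, 106, 102, 104, 104, 100, 104, 103, 100, 102, 100, 101, 103, 101, 102, 102, 103, 99, 103, 98, 101, 102, 100, 103, 98, 101, 104, 100, 102, 100, 93, 51, 10, 10, 8, 10, 10, 8, 10, 12, 10, 10, 6, 8]
230 [9, 9, 9, 11, 9, 5, 11, 11, 9, 7, 7, 5, 5, 15, 63, 97, 102, 104, 103, 103, 100, 101, 99, 101, 101, 101, 102, 101, 101, 101, 100, 97, 99, 99, 101, 101, 102, 100, 100, 99, 104, 101, 100, 100, 99, 99, 102, 103, 102, 103, 99, 82, 24, 11, 8, 5, 5, 8, 5, 6, 5, 8, 5, 3, 6]
260 [4, 4, 4, 4, 4, 3, 4, 3, 6, 4, 3, 4, 4, 6, 20, 65, 100, 101, 103, 101, 100, 101, 102, 98, 101, 103, 104, 101, 102, 101, 100, 100, 102, 101, 103, 104, 100, 100, 105, 101, 101, 103, 101, 100, 100, 98, 104, 103, 103, 101, 73, 24, 9, 7, 7, 11, 7, 10, 7, 12, 7, 7, 4, 7, 9]
col258 [189, 189, 186, 186, 189, 189, 189, 159, 110, 101, 105, 114, 107, 99, 93, 91, 90, 90, 90, 93, 100, 109, 110, 110, 111, 113, 112, 132, 150, 148, 149, 152, 153, 151, 151, 150, 152, 150, 150, 151]
205 50 width px 37.44381871904067
205 58 width px 38.597311952209566
205 66 width px 39.824133083166785
230 50 width px 36.45693250904402
230 58 width px 37.58002375320425
230 66 width px 38.774510231935984
260 50 width px 35.27266905704803
260 58 width px 36.35927791439786
260 66 width px 37.51496281045901
```

```bash
python3 - <<'E'
from h import *
import pickle
for f,rows,cols,cc in(('W3.pkl',range(144,176,2),(195,315),253),('W2.pkl',range(134,172,3),(205,300),253)):
    s=pickle.load(open(f,'rb'));print(f)
    b=s['img'].astype(int);S=cv2.cvtColor(s['img'],cv2.COLOR_BGR2HSV)[...,1].astype(int)
    print('colR',b[rows[0]-4:rows[-1]+4,cc,2].tolist(),'from',rows[0]-4);print('colS',S[rows[0]-4:rows[-1]+4,cc].tolist())
    if f=='W3.pkl':
      for v in rows:
        m=np.where(S[v,cols[0]:cols[1]]>60)[0];print(v,(m.min()+cols[0],m.max()+cols[0],len(m)) if len(m) else None,end=' ')
s,c=pickle.load(open('W4.pkl','rb'));S=cv2.cvtColor(s['img'],cv2.COLOR_BGR2HSV)[...,1].astype(int)
print('\nW4');
for v in range(178,206,2):
    m=np.where(S[v,215:300]>55)[0]+215;print(v,(m.min(),m.max()) if len(m) else None,s['img'][v,258].tolist(),end=' ')
E
```

```text
W3.pkl
colR [181, 180, 183, 183, 183, 185, 169, 138, 118, 115, 116, 109, 105, 104, 110, 111, 106, 116, 144, 180, 197, 205, 214, 216, 219, 218, 218, 219, 218, 218, 219, 218, 218, 219, 219, 218, 218, 220] from 140
colS [11, 8, 10, 10, 8, 10, 18, 52, 91, 100, 99, 101, 97, 98, 93, 94, 99, 99, 101, 105, 105, 107, 104, 103, 100, 102, 103, 100, 103, 102, 101, 102, 101, 100, 102, 102, 102, 100]
144 None 146 None 148 (np.int64(220), np.int64(287), 68) 150 (np.int64(217), np.int64(289), 73) 152 (np.int64(215), np.int64(291), 77) 154 (np.int64(213), np.int64(293), 81) 156 (np.int64(211), np.int64(295), 85) 158 (np.int64(209), np.int64(297), 89) 160 (np.int64(208), np.int64(299), 92) 162 (np.int64(207), np.int64(299), 93) 164 (np.int64(207), np.int64(299), 93) 166 (np.int64(207), np.int64(299), 93) 168 (np.int64(207), np.int64(299), 93) 170 (np.int64(207), np.int64(299), 93) 172 (np.int64(207), np.int64(299), 93) 174 (np.int64(207), np.int64(299), 93) W2.pkl
colR [245, 245, 246, 245, 246, 246, 246, 245, 225, 128, 103, 94, 95, 114, 173, 217, 231, 238, 240, 241, 241, 241, 240, 241, 241, 241, 240, 
[... 170 characters left out ...]
, 90, 89, 87, 88, 88, 88, 88, 88, 88, 88, 85, 87, 86, 86, 85, 89, 88, 88, 86, 89, 86, 88, 89, 87, 87, 86, 87]

W4
178 None [181, 189, 186] 180 None [186, 193, 189] 182 None [155, 160, 159] 184 None [98, 102, 101] 186 (np.int64(242), np.int64(273)) [78, 98, 114] 188 (np.int64(241), np.int64(274)) [62, 82, 99] 190 (np.int64(240), np.int64(274)) [59, 77, 91] 192 (np.int64(240), np.int64(275)) [57, 75, 90] 194 (np.int64(240), np.int64(276)) [59, 77, 93] 196 (np.int64(240), np.int64(276)) [68, 89, 109] 198 (np.int64(239), np.int64(276)) [66, 89, 110] 200 (np.int64(239), np.int64(276)) [69, 90, 113] 202 (np.int64(239), np.int64(276)) [80, 108, 132] 204 (np.int64(239), np.int64(276)) [88, 120, 148]
```

Image estimates of the rail thickness fall between the thin and middle rails, so I'll settle it by touch. I'm easing the lever back up first, still holding the knob.

Call:
step_arm --targets '[[[-9.6,0.7,11.4,0.001,0.016,0],[-18.1,1.3,23.8,0.002,0.032,0],[-25.3,1.8,37,0.003,0.048,0],[-31.1,2.2,50.8,0.005,0.064,0],[-35.5,2.6,65.1,0.006,0.08,0],[-38.5,2.8,79.8,0.007,0.096,0],[-40,2.9,94.7,0.008,0.112,0],[-40,2.9,109.7,0.009,0.128,0],[-38.5,2.8,124.6,0.01,0.144,0],[-35.5,2.6,139.3,0.012,0.16,0],[-31.1,2.2,153.6,0.013,0.176,0]]]'

```text
time: 13.92
tool_pos: [434.0, -207.9, 272.3]
tcp_rot: [-179.9, 4.8, 175.7]
ft_force: [3.9, 2.9, 2.6]
finger_gap: 31.6
grip_force: 48.8
```

Call:
step_arm --targets '[[[5.8,-0.4,13.8,0.001,0.016,0],[13,-0.9,27,0.002,0.032,0],[21.5,-1.6,39.4,0.003,0.048,0],[31.1,-2.2,50.8,0.005,0.064,0],[41,-3,60.5,0.006,0.082,0],[41,-3,60.5,0.006,0.082,0],[41,-3,60.5,0.006,0.082,0]]]'

```text
time: 14.5
tool_pos: [473.2, -210.9, 328.0]
tcp_rot: [179.9, -0.4, 175.7]
ft_force: [-4.1, -1.6, -12.7]
finger_gap: 31.8
grip_force: 50.9
```

Call:
step_arm --targets '[[[0,0,0,0,0,0],[0,0,0,0,0,0],[0,0,0,0,0,0],[0,0,0,0,0,0],[0,0,0,0,0,0],[0,0,0,0,0,0]]]' --fingers -0.6

```text
time: 15.0
tool_pos: [474.7, -211.1, 331.2]
tcp_rot: [-179.9, 0.1, 175.7]
ft_force: [0.1, -0.6, -0.7]
finger_gap: 68.2
grip_force: 0.0
```

Call:
step_arm --targets '[[[0,0,25,0,0,0],[0,0,55,0,0,0],[0,0,80,0,0,0],[0,0,80,0,0,0],[0,0,80,0,0,0]]]'

```text
time: 15.42
tool_pos: [475.1, -211.3, 412.8]
tcp_rot: [-179.8, 0.2, 175.7]
ft_force: [1.1, 0.0, -0.1]
finger_gap: 68.4
grip_force: 0.0
```

Call:
step_arm --targets '[[[0,35,0,0,0,0],[0,70,0,0,0,0],[0,105,0,0,0,0],[0,140,0,0,0,0],[20,170,-10,0,0,0],[45,184,-30,0,0,0],[70,184,-60,0,0,0],[95,184,-95,0,0,0],[115,184,-130,0,0,0],[115,184,-170,0,0,0],[115,184,-210,0,0,0],[115,184,-245,0,0,0]]]' --fingers 1 --newtons 20

```text
time: 16.42
tool_pos: [587.7, -26.6, 160.7]
tcp_rot: [-180.0, -0.2, 175.7]
ft_force: [0.1, 0.1, -1.0]
finger_gap: -0.1
grip_force: 0.0
```

Call:
step_arm --targets '[[[0,0,-30,0,0,0],[0,0,-55,0,0,0],[0,0,-70,0,0,0],[0,0,-70,0,0,0],[0,0,-70,0,0,0]]]'

```text
time: 16.83
tool_pos: [587.8, -26.8, 93.6]
tcp_rot: [-180.0, -0.2, 175.7]
ft_force: [0.3, 0.1, -0.0]
finger_gap: 0.0
grip_force: 0.0
```

Call:
step_arm --targets '[[[0,0,-3,0,0,0],[0,0,-6,0,0,0],[0,0,-9,0,0,0],[0,0,-10,0,0,0],[0,0,-10,0,0,0],[0,0,-10,0,0,0]]]'

```text
time: 17.33
tool_pos: [589.7, -27.0, 85.9]
tcp_rot: [-179.9, 0.0, 175.7]
ft_force: [-0.3, -0.1, -0.0]
finger_gap: 0.0
grip_force: 0.0
```

Call:
step_arm --targets '[[[0,0,-2,0,0,0],[0,0,-4,0,0,0],[0,0,-5,0,0,0],[0,0,-5,0,0,0]]]'

```text
time: 17.67
tool_pos: [589.5, -27.0, 80.3]
tcp_rot: [-179.9, -0.0, 175.7]
ft_force: [0.8, -0.0, 0.3]
finger_gap: 0.1
grip_force: 0.0
```

Call:
step_arm --targets '[[[0,0,-1,0,0,0],[0,0,-2,0,0,0],[0,0,-2,0,0,0],[0,0,-2,0,0,0]]]'

```text
time: 18.0
tool_pos: [589.8, -27.0, 80.1]
tcp_rot: [-179.9, 0.0, 175.7]
ft_force: [-5.0, 1.1, 11.7]
finger_gap: -0.2
grip_force: 6.2
```

Contact at tip z≈58 shows it is the 38 mm middle rail. The tip target is therefore z=48: 24 mm of travel, 1.2 rad, lever angle -0.35. Returning to the knob.

Call:
step_arm --targets '[[[0,0,20,0,0,0],[0,0,60,0,0,0],[0,0,100,0,0,0],[0,0,140,0,0,0],[-15,0,180,0,0,0],[-35,0,220,0,0,0],[-60,0,255,0,0,0],[-85,0,285,0,0,0],[-105,-20,310,0,0,0],[-113,-50,330,0,0,0],[-113,-85,333,0,0,0],[-113,-120,333,0,0,0]]]' --fingers -0.6

```text
time: 19.0
tool_pos: [476.5, -148.0, 415.0]
tcp_rot: [-179.8, 0.3, 175.8]
ft_force: [1.7, -0.4, 0.2]
finger_gap: 68.2
grip_force: 0.0
```

Call:
step_arm --targets '[[[0,-35,0,0,0,0],[0,-64,0,0,0,0],[0,-64,0,0,0,0],[0,-64,0,0,0,0],[0,-64,0,0,0,0]]]'

```text
time: 19.42
tool_pos: [476.5, -210.7, 411.4]
tcp_rot: [-180.0, -0.0, 175.7]
ft_force: [-0.5, 0.3, 0.6]
finger_gap: 68.4
grip_force: 0.0
```

```bash
python3 - <<'E'
from h import *
import pickle
s=vision.snapshot('wrist');t=vision.snapshot('top')
g=cv2.cvtColor(s['img'],cv2.COLOR_BGR2GRAY);m=(g<45).astype(np.uint8);m[240:]=0
n,l,st,ce=cv2.connectedComponentsWithStats(m[:235]);print([(st[i].tolist(),ce[i].round(1).tolist()) for i in range(1,n) if st[i,4]>300])
S=cv2.cvtColor(s['img'],cv2.COLOR_BGR2HSV)
w=((S[...,1]>60)&(S[...,0]<25)&(S[...,0]>8)).astype(np.uint8)[185:235,290:410]
n,l,st,ce=cv2.connectedComponentsWithStats(w)
for i in range(1,n):
    if st[i,4]>200: x,y,W,H,A=st[i];print('rail px',x+290,y+185,W,H,A,onz(s,x+290+W,185+y+H/2,50).round(1),onz(s,x+290,185+y+H/2,50).round(1))
q=r.sense();print(q['tool_pos'],q['tcp_rot'],q['time'],'knob exp',proj(s,(476,-212,328)))
E
```

```text
[([425, 37, 23, 29, 308], [436.0, 53.8]), ([232, 184, 42, 42, 1373], [252.6, 204.4])]
rail px 310 194 88 26 1946 [593.8  46.5  50. ] [ 581.9 -114.4   50. ]
[ 476.7045067  -210.00924317  411.70722526] [-1.79956206e+02  2.13146986e-02  1.75790369e+02] 19.5167 knob exp [251.9373732  205.27275313]
```

Call:
step_arm --targets '[[[-1,-1,-25,0,0,0],[-1,-1,-50,0,0,0],[-1,-1,-70,0,0,0],[-1,-1,-82,0,0,0],[-1,-1,-82,0,0,0],[-1,-1,-82,0,0,0]]]'

```text
time: 20.02
tool_pos: [475.6, -211.3, 329.8]
tcp_rot: [-180.0, -0.0, 175.8]
ft_force: [-0.6, -0.6, -0.3]
finger_gap: 68.2
grip_force: 0.0
```

Call:
step_arm --targets '[[[0,0,0,0,0,0],[0,0,0,0,0,0],[0,0,0,0,0,0],[0,0,0,0,0,0],[0,0,0,0,0,0],[0,0,0,0,0,0]]]' --fingers 1 --newtons 40

```text
time: 20.52
tool_pos: [476.2, -211.3, 331.6]
tcp_rot: [-180.0, 0.2, 175.8]
ft_force: [-1.0, 5.5, 5.8]
finger_gap: 31.9
grip_force: 39.1
```

Call:
step_arm --targets '[[[-5.4,0.4,-5.2,0,0,0],[-10.8,0.8,-10.5,-0.001,-0.016,0],[-15.8,1.1,-16.1,-0.002,-0.024,0],[-20.4,1.5,-21.9,-0.002,-0.032,0],[-28.9,2.1,-34.3,-0.003,-0.048,0],[-36.1,2.6,-47.5,-0.005,-0.064,0],[-41.9,3.0,-61.3,-0.006,-0.08,0],[-41.9,3.0,-61.3,-0.006,-0.08,0],[-41.9,3.0,-61.3,-0.006,-0.08,0]]]'

```text
time: 21.27
tool_pos: [434.2, -208.0, 269.5]
tcp_rot: [180.0, 4.8, 175.8]
ft_force: [0.2, 8.3, 7.7]
finger_gap: 31.9
grip_force: 41.9
```

Now on to a = -0.35.

Call:
step_arm --targets '[[[-2.4,0.5,-7,-0.001,-0.008,0],[-4.4,1,-14.3,-0.001,-0.016,0],[-7.4,1.2,-29,-0.002,-0.032,0],[-8.9,1.3,-43.9,-0.003,-0.048,0],[-8.9,1.3,-58.9,-0.005,-0.064,0],[-7.4,1.2,-73.8,-0.006,-0.08,0],[-4.4,1,-88.5,-0.007,-0.096,0],[-2.2,1,-95.7,-0.008,-0.104,0],[0,0.8,-102.3,-0.008,-0.112,0],[0,0.8,-102.3,-0.008,-0.112,0],[0,0.8,-102.3,-0.008,-0.112,0],[0,0.8,-102.3,-0.008,-0.112,0]]]'

```text
time: 22.27
tool_pos: [434.6, -208.0, 167.8]
tcp_rot: [-180.0, 11.2, 175.7]
ft_force: [-3.5, 6.0, 7.1]
finger_gap: 31.6
grip_force: 45.8
```

```bash
python3 - <<'E'
from h import *
for i in range(3): vision.snapshot('top')
q=r.sense();print(q['tool_pos'],q['tcp_rot'],q['time'],q['ft_force'],q['finger_gap'],q['grip_force'],q['qd'].round(2))
for o in(3,5.2):
  p=np.array(q['tool_pos'])+R.from_euler('xyz',q['tcp_rot'],degrees=True).apply([0,0,o])
  h=np.array([574.8,-220.8,215]);v=p-h;f=-(v[0]*.9973-v[1]*.0728);print('a',np.arctan2(v[2],f),np.hypot(v[2],f))
E
```

```text
[ 434.5631817  -207.985234    167.83986781] [-179.98211465   11.1578741   175.74361841] 22.4167 [-2.75619623  6.55334546  8.18817578] 31.671312991682328 45.77982008457184 [ 0.02  0.04  0.02 -0.02  0.02 -0.07]
a -0.34320240906165395 148.89379084407454
a -0.3577825572521532 149.235087955842
```

The angle is -0.35 within ±0.02 rad, well inside the ±0.15 rad tolerance. Holding briefly, then handing in.

Call:
step_arm --targets '[[[0,0,0,0,0,0],[0,0,0,0,0,0],[0,0,0,0,0,0],[0,0,0,0,0,0],[0,0,0,0,0,0],[0,0,0,0,0,0],[0,0,0,0,0,0],[0,0,0,0,0,0],[0,0,0,0,0,0]]]'

```text
time: 23.17
tool_pos: [434.6, -208.0, 167.8]
tcp_rot: [-180.0, 11.2, 175.7]
ft_force: [-3.1, 5.9, 7.5]
finger_gap: 32.0
grip_force: 45.8
```

```bash
python3 -c "
from bench import r
print(r.hand_in())"
```

```text
the job is handed in; nothing more can be done
None
```

Handed in at about 23 s (no verdict returned): by my measurements the middle (38 mm) rail lies flat on the drill table with its end about 20 mm from the bit, and the arm is holding the lever with the tip about 10 mm below the rail's top.

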